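# Sort the stripped oven parts into their sample trays

## Task

Sort the five loose parts left on the repair bench after stripping ovens: two ball bearings, two control knobs and one belt pulley. Each goes into the large compartment of the tray whose end pocket shows a fixed sample of its kind. Set each one down, without dropping it, so that it lies flat on the tray's floor beside its fellow, not stacked or leaning, and the same way up as it is now, and let go of everything.

Things in the scene. Friction and masses are not known exactly. Their poses are not given: they have to be found in the camera images.
- bearing_a: Loose steel ball bearing lying flat: ring 42 mm across, 20 bore, 13 thick, a circle of small dark balls showing on top. About 70 g. Origin on its axis at the underside, z up. One of two alike; the one fixed in a tray pocket is only a sample.
- bearing_b: Loose steel ball bearing lying flat: ring 42 mm across, 20 bore, 13 thick, a circle of small dark balls showing on top. About 70 g. Origin on its axis at the underside, z up. One of two alike; the one fixed in a tray pocket is only a sample.
- knob_a: Loose oven control knob of black plastic, face up: round skirt 44 mm across, 12 high, with a straight finger bar on top, 42 long (along its x), 12 wide (its y), from 12 to 30 mm above the underside, white mark on the bar towards +x. About 30 g. Origin at the centre of the underside, z up. One of two alike; the one fixed in a tray pocket is only a sample.
- knob_b: Loose oven control knob of black plastic, face up: round skirt 44 mm across, 12 high, with a straight finger bar on top, 42 long (along its x), 12 wide (its y), from 12 to 30 mm above the underside, white mark on the bar towards +x. About 30 g. Origin at the centre of the underside, z up. One of two alike; the one fixed in a tray pocket is only a sample.
- pulley: Loose belt pulley of aluminium standing on its flange: round flange 52 mm across and 6 mm thick below, toothed drum 30 mm across from 6 to 28 mm height on top of it. About 80 g. Origin at the centre of the underside, z up along its axis.
- tray_bearings: Grey plastic tray fixed to the bench, 120 (x) by 194 (y) mm, rim 16 high, floor and walls 4 thick. A cross wall parts an empty large compartment (inside 112 in x, 122 in y), where loose parts go, from a 60 mm pocket at its +y end. Origin: underside, below the middle of the large compartment; z up. Fixed sample in the pocket, 95 mm to +y: a ball bearing lying flat.
- tray_knobs: Grey plastic tray fixed to the bench, 120 (x) by 194 (y) mm, rim 16 high, floor and walls 4 thick. A cross wall parts an empty large compartment (inside 112 in x, 122 in y), where loose parts go, from a 60 mm pocket at its +y end. Origin: underside, below the middle of the large compartment; z up. Fixed sample in the pocket, 95 mm to +y: a black control knob, face up.
- tray_pulleys: Grey plastic tray fixed to the bench, 120 (x) by 194 (y) mm, rim 16 high, floor and walls 4 thick. A cross wall parts an empty large compartment (inside 112 in x, 122 in y), where loose parts go, from a 60 mm pocket at its +y end. Origin: underside, below the middle of the large compartment; z up. Fixed sample in the pocket, 95 mm to +y: an aluminium belt pulley, flange down.
Not all that is in view belongs to the job. What is shaped like the knob_a but pink is not meant.

How it is judged (in metres and radians):
At the end, for the whole second after the job is handed in: Each of the five parts is in the large compartment of the tray showing its kind (origin within 50 mm across, 55 mm along of its middle), on its floor (within 4 mm in height, 0.12 rad of flat, same side down as at the start), released and at rest (under 20 mm/s) (x of bearing_a in the frame of tray_bearings between -0.05 and 0.05 m and y of bearing_a in the frame of tray_bearings between -0.055 and 0.055 m and z of bearing_a in the frame of tray_bearings between 0 and 0.008 m and angle between the z axis of each of bearing_a, bearing_b and the z axis of tray_bearings, either way round below 0.12 rad and linear speed of each of bearing_a, bearing_b, knob_a, knob_b, pulley below 0.02 m/s and x of bearing_b in the frame of tray_bearings between -0.05 and 0.05 m and y of bearing_b in the frame of tray_bearings between -0.055 and 0.055 m and z of bearing_b in the frame of tray_bearings between 0 and 0.008 m and x of knob_a in the frame of tray_knobs between -0.05 and 0.05 m and y of knob_a in the frame of tray_knobs between -0.055 and 0.055 m and z of knob_a in the frame of tray_knobs between 0 and 0.008 m and angle between the z axis of each of knob_a, knob_b and the z axis of tray_knobs, either way round below 0.12 rad and x of knob_b in the frame of tray_knobs between -0.05 and 0.05 m and y of knob_b in the frame of tray_knobs between -0.055 and 0.055 m and z of knob_b in the frame of tray_knobs between 0 and 0.008 m and x of pulley in the frame of tray_pulleys between -0.05 and 0.05 m and y of pulley in the frame of tray_pulleys between -0.055 and 0.055 m and z of pulley in the frame of tray_pulleys between 0 and 0.008 m and angle between the z axis of pulley and the z axis of tray_pulleys, either way round below 0.12 rad); the robot touches nothing.
It fails at once if bearing_a is let go, thrown or dropped more than 70 mm above the bench (height (world z) of bearing_a above 0.075 m and contact force between bearing_a and anything else below 0.01 N).
It fails at once if bearing_b is let go, thrown or dropped more than 70 mm above the bench (height (world z) of bearing_b above 0.075 m and contact force between bearing_b and anything else below 0.01 N).
It fails at once if knob_a is let go, thrown or dropped more than 70 mm above the bench (height (world z) of knob_a above 0.075 m and contact force between knob_a and anything else below 0.01 N).
It fails at once if knob_b is let go, thrown or dropped more than 70 mm above the bench (height (world z) of knob_b above 0.075 m and contact force between knob_b and anything else below 0.01 N).
It fails at once if pulley is let go, thrown or dropped more than 70 mm above the bench (height (world z) of pulley above 0.075 m and contact force between pulley and anything else below 0.01 N).
It also fails if it takes over 128 s, if anything falls off the work surface, if the arm or the gripper's body presses on something with over 40 N, if the wrist force passes 120 N, or if a joint passes its speed limit or range.

## Robot

A 6-joint arm with a two-finger parallel gripper is mounted at the origin on the work surface. World frame = base frame: x ahead of the robot, y to its left, z up, the work surface at z = 0. Lengths are in m, angles in degrees, forces in N, time in s.
With the tool pointing down it reaches from about 0.4 to 0.825 m from the base axis. Payload 7 kg.
Tool frame: the origin (TCP) lies at the very end of the fingers, on their centre line; the grasp point (between the pads) lies 19 mm behind it; z points along the fingers, y is the line along which they close (so a half turn about z gives the same grasp; the last joint's range is limited). The gripper opens to 88 mm and grips with 3 to 60 N. Pads are 19 mm wide; open, the fingers measure 130 mm over their backs; the gripper's body (78 mm by 193 mm) begins 47 mm behind the grasp point.
Start: joints at [-56.488, 20.546, 0.682, 0, -70.136, -16.507], TCP at [0.197, -0.645, 0.227] pointing down, gripper open.
Joint ranges: [-176.03, 176.03], [-82.01, 121.73], [-58.28, 71.71], [-173.87, 95.51], [-174.79, -0.11], [-173.66, 173.66]. Speed limits (degrees/s): [136.94, 136.94, 172.46, 180, 180, 180].

## Interface

Orientations are given as [roll, pitch, yaw] about the fixed x, y, z axes, in that order (R = Rz(yaw) Ry(pitch) Rx(roll)).
In Python, from plant import get_obs, snapshot, camera_params, close_job, boxes_of, cut_out, landmark_of gives the robot as it stands.
- The arm moves only by the shell command python3 -m inch 'ROWS' [OPENING]. ROWS is text: rows parted by semicolons, each of 6 numbers parted by spaces: the shift along the tool's x, y, z in units of 30 cm (1.0 is 30 cm), then the turn, a rotation vector about the tool's x, y, z in units of pi rad (1.0 is pi rad). A call has 1 to 10 rows; each row is the pose to reach, as a shift and turn from the pose commanded when the call began, along the tool's axes at that moment, turning the shorter way round; what a row does not reach only later rows make up. A row lasts 1/12 s, in which the tool goes at most 41.7 mm and 7.16 degrees, less where a joint would pass 70% of its speed; a pose out of reach is approached as far as the arm can. A call with a number of a shift or a turn outside -1 to 1 is refused whole. A call with a gripper value outside its range is refused whole. OPENING is the closure, from -1 (fully open) to 1 (shut), set as the call begins (- or left out, the last holds). The fingers move at their own pace and stop on an object; the grip force is fixed at half the most. Time passes only in rows, so rows that repeat a pose let the fingers close. It gives the time, the measured TCP pose, the force, the opening and the grip force at its end, in the units of the state.
- get_obs(): the state, without advancing time (a new reading comes with each control period).
- snapshot(name): name is "scene" or "top" or "wrist"; returns the picture (480x640x3 uint8, red, green, blue); there is no depth.
- camera_params(name): a dict with "mtx" (3x3 intrinsics, pixels), "rvec" (rotation vector, rad) and "tvec" (3), from world to camera coordinates, as OpenCV has them. Camera axes: x right, y down, z forward; pixel columns grow to the right and rows downward; lengths in m; the calibration is good to about 2 mm. The wrist camera is an equidistant fisheye: a pixel r from the principal point sees the ray r / f radians off the axis. A picture is of the moment at which its call begins: read the wrist's pose just before it. camera_params takes no time and is no camera call; for the wrist camera it gives the pose at the moment of the call.
- close_job(): hands the job in; it is judged then, once.
Trained networks look in the newest picture that a camera, given by its name, has taken for a name from the list of things; names that differ only in an ending like _2 or _b are one class to them, and where a whole thing is asked for, a point or a joint stands for the part that bears it (a point fixed in the world has none). Each returns a list of dicts, best first, with "p" (0 to 1); they miss things now and then, are a little off and sometimes report something else, mostly with a low value. They report only what shows in the picture. A call takes as long as a camera call. They do not tell look-alikes from the thing itself.
- boxes_of(camera, thing): "rect" ([left, top, width, height] in pixels, round what is visible of it).
- cut_out(camera, thing): "pixels" (480x640 bool, what is visible of it) and "rect" ([left, top, width, height] in pixels, round what is visible of it).
- landmark_of(camera, thing): "uv" ([column, row] in pixels: a listed point, or the origin of a listed thing).
The state is a dict: "clock": time; "joint_pos": joint angles; "qvel": joint speeds; "tau": joint torques, N m; "tool_pos": TCP position; "orientation": TCP orientation; "force": force on the tool from outside, world axes, zero at the start; "moment": the same for the moment, N m; "opening": finger opening in m; "gripper_force": force on a finger pad.
Only numpy, scipy, OpenCV 4.12 (cv2) and the standard library are available. Lean on these libraries where they do the work, as an engineer would, in place of code of your own. Each camera call takes 0.05 s, during which the arm holds its last target. There are 200 camera calls.

## Working session

There is one attempt and no reset: what is moved stays moved. The work goes in short steps, Python scripts to look and compute and a shell command to move; the robot and the scene stay as the last step left them, time stands still between calls to the robot, and variables do not carry over. Pictures are saved under pics/ and viewed, at most 14 in all, crops included, and the job is handed in when it is done.

```bash
mkdir -p pics; ls
python3 - <<'E'
from plant import *
import cv2
o=get_obs();print(o)
for c in("top","scene"):
    im=snapshot(c);cv2.imwrite(f"pics/{c}0.png",im[:,:,::-1])
    p=camera_params(c);print(c,p)
E
```

```text
pics
{'clock': 0.0, 'joint_pos': array([-5.64874986e+01,  2.05917333e+01,  6.35469374e-01, -2.03877455e-02,
       -7.01344697e+01, -1.65045296e+01]), 'qvel': array([ 0.07367028,  0.0068783 , -0.00944999, -0.0169557 ,  0.0177081 ,
       -0.15803697]), 'tau': array([ 1.10818610e-04, -5.82724214e+01,  2.93062305e+01,  6.99745148e+00,
        7.05741797e-03, -1.54878280e-04]), 'tool_pos': array([ 0.19725958, -0.64504525,  0.22563134]), 'orientation': array([ 1.79907559e+02, -7.40301577e-03, -1.62998965e+02]), 'force': array([-0.20724677,  0.0193869 ,  0.00846639]), 'moment': array([-0.05642735,  0.0108214 , -0.0054021 ]), 'gripper_force': 0.0, 'opening': 0.08741485405983104}
top {'mtx': array([[540.28200249,   0.        , 316.75554279],
       [  0.        , 540.28200249, 234.23172799],
       [  0.        ,   0.        ,   1.        ]]), 'rvec': array([ 2.16234851, -2.17393053,  0.16022315]), 'tvec': array([-0.00995303,  0.53540768,  0.97239434])}
scene {'mtx': array([[535.77573188,   0.        , 324.64172862],
       [  0.        , 535.77573188, 241.55102345],
       [  0.        ,   0.        ,   1.        ]]), 'rvec': array([ 1.96936309,  1.37807466, -0.56642766]), 'tvec': array([-0.19047438, -0.31347653,  1.33631245])}
```

View pics/top0.png

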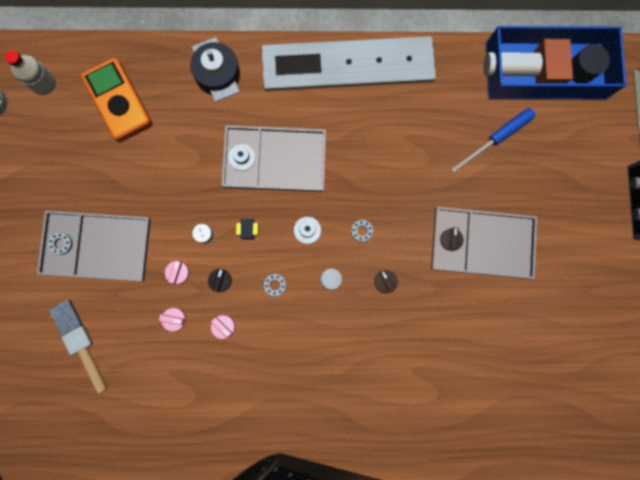

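View pics/scene0.png

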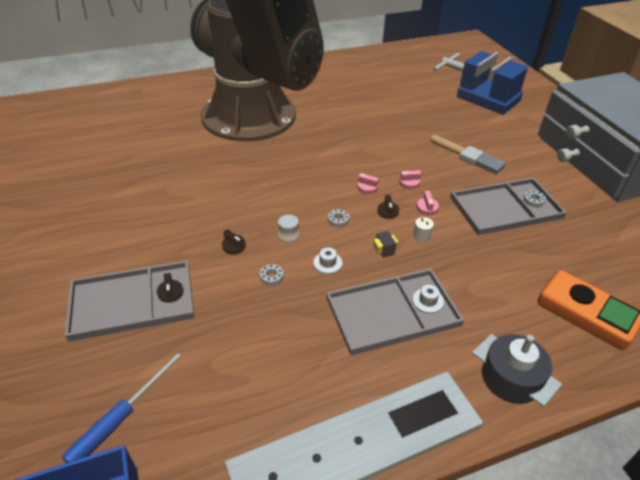

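```bash
cat > h.py <<'E'
import numpy as np, cv2
from plant import *
def w(c,uv,z):
    p=camera_params(c);R=cv2.Rodrigues(p["rvec"])[0];t=p["tvec"]
    uv=np.array(uv,float)
    if c=="wrist":
        K=p["mtx"];x=(uv[0]-K[0,2])/K[0,0];y=(uv[1]-K[1,2])/K[1,1];r=np.hypot(x,y)+1e-12
        d=np.array([x/r*np.sin(r),y/r*np.sin(r),np.cos(r)])
    else: d=np.linalg.inv(p["mtx"])@[*uv,1]
    C=-R.T@t;d=R.T@d
    return C+d*(z-C[2])/d[2]
E
python3 - <<'E'
from h import *
for n,z in [("bearing_a",.0),("knob_a",.0),("pulley",.0),("tray_bearings",0),("tray_knobs",0),("tray_pulleys",0)]:
    for d in landmark_of("top",n):
        print(n,round(d["p"],2),np.round(d["uv"]),np.round(w("top",d["uv"],z),3))
    for d in boxes_of("top",n):
        r=d["rect"]; print("  box",round(d["p"],2),np.round(r))
E
```

```text
bearing_a 0.69 [268. 286.] [0.44 0.08 0.  ]
bearing_a 0.67 [363. 233.] [ 0.542 -0.102  0.   ]
  box 0.71 [263. 272.  22.  23.]
  box 0.53 [354. 217.  18.  27.]
knob_a 0.97 [221. 282.] [0.45  0.168 0.   ]
knob_a 0.9 [385. 280.] [ 0.451 -0.143  0.   ]
knob_a 0.77 [182. 274.] [0.464 0.242 0.   ]
knob_a 0.64 [176. 322.] [0.375 0.251 0.   ]
knob_a 0.58 [225. 323.] [0.372 0.161 0.   ]
  box 0.94 [210. 272.  20.  19.]
  box 0.84 [374. 272.  24.  20.]
  box 0.81 [212. 314.  21.  25.]
  box 0.57 [160. 310.  24.  25.]
  box 0.57 [167. 260.  24.  22.]
pulley 0.88 [308. 233.] [0.541 0.003 0.   ]
  box 0.69 [296. 220.  26.  23.]
tray_bearings 0.93 [115. 249.] [0.513 0.37  0.   ]
  box 0.95 [ 40. 209. 113.  72.]
tray_knobs 0.72 [501. 245.] [ 0.517 -0.37   0.   ]
  box 0.84 [432. 207. 107.  73.]
  box 0.68 [219. 124. 106.  68.]
tray_pulleys 0.73 [224. 282.] [0.449 0.162 0.   ]
tray_pulleys 0.72 [291. 161.] [0.684 0.036 0.   ]
  box 0.65 [221. 121. 106.  72.]
```

The top view shows the bearings at about (275,285) and (362,231), the black knobs at (220,280) and (386,281), and the pulley at (307,230). The bearing tray is on the left, the knob tray on the right and the pulley tray at top centre. The scene view agrees, with the pink knobs and two small cylinders as distractors. Next I'll refine these positions.

Run:
```python
from h import *
im=cv2.imread("pics/top0.png")
hsv=cv2.cvtColor(im,cv2.COLOR_BGR2HSV)
cv2.imwrite("pics/crop.png",cv2.resize(im[205:345,150:410],None,fx=3,fy=3,interpolation=cv2.INTER_CUBIC))
def fit(uv,kind,r,zs):
    x,y=uv;s=hsv[y-r:y+r,x-r:x+r]
    m=(s[...,1]<90)&(s[...,2]>60) if kind=="grey" else (s[...,2]<75)
    m=cv2.morphologyEx(m.astype(np.uint8),cv2.MORPH_CLOSE,np.ones((3,3)))
    n,l,st,_=cv2.connectedComponentsWithStats(m);k=1+st[1:,4].argmax()
    c=max(cv2.findContours((l==k).astype(np.uint8),0,2)[0],key=cv2.contourArea)
    c=c+np.array([x-r,y-r]);(cx,cy),rad=cv2.minEnclosingCircle(c);bb=cv2.boundingRect(c)
    print(uv,"circ",round(cx,1),round(cy,1),round(rad,1),bb,cv2.minAreaRect(c),np.round(w("top",(cx,cy),zs),4))
fit((275,285),"grey",18,.010);fit((362,231),"grey",18,.010);fit((307,230),"grey",20,.006)
fit((220,280),"d",18,.012);fit((386,281),"d",18,.012)
# trays: mask of grey, rim height
for n,u in (("bearings",(95,246)),("knobs",(485,243)),("pulleys",(274,158))):
    fit(u,"grey",62,.016)
```

```text
(275, 285) circ 274.3 284.6 11.7 (263, 273, 24, 24) ((274.5000305175781, 284.5000305175781), (22.62741470336914, 22.62741470336914), 45.0) [0.4432 0.067  0.01  ]
(362, 231) circ 361.8 230.2 11.4 (351, 219, 23, 23) ((362.0, 230.0), (22.0, 22.0), 90.0) [ 0.5457 -0.0995  0.01  ]
(307, 230) circ 307.0 229.7 14.4 (293, 216, 29, 29) ((307.0, 230.0), (28.0, 28.0), 90.0) [0.5476 0.0052 0.006 ]
(220, 280) circ 219.2 280.1 11.3 (209, 270, 22, 22) ((219.5, 280.5), (21.0, 21.0), 90.0) [0.4521 0.1702 0.012 ]
(386, 281) circ 386.0 281.4 10.4 (376, 273, 20, 19) ((385.6345520019531, 282.3862609863281), (18.934370040893555, 17.771732330322266), 4.763641834259033) [ 0.4477 -0.1434  0.012 ]
(95, 246) circ 93.0 246.5 62.4 (37, 210, 113, 72) ((92.97323608398438, 245.39710998535156), (108.92129516601562, 65.2563705444336), 3.8568010330200195) [0.516  0.4056 0.016 ]
(485, 243) circ 485.0 242.5 59.9 (432, 206, 106, 73) ((484.60748291015625, 242.35385131835938), (104.82160949707031, 64.0628433227539), 5.355824947357178) [ 0.5204 -0.3336  0.016 ]
(274, 158) circ 273.7 158.3 58.6 (221, 125, 105, 67) ((273.54351806640625, 157.84751892089844), (102.7676773071289, 62.85062789916992), 2.5261170864105225) [0.685  0.0687 0.016 ]
```

View pics/crop.png

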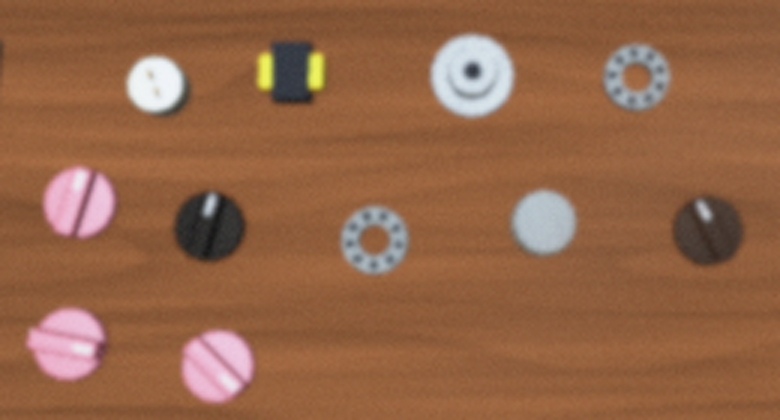

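The crop shows the left knob's bar at a yaw of about -12° and the right knob's at about +20°. Both are dark, and the pink knobs are distractors. Now I'll compute the tray poses and the first move.

```bash
cat >> h.py <<'E'
from scipy.spatial.transform import Rotation as Ro
def plan(*wps):
    o=get_obs();p=o["tool_pos"];R=Ro.from_euler("xyz",o["orientation"],degrees=True)
    print("t",round(o["clock"],2),np.round(p,4),np.round(o["orientation"],1),"op",round(o["opening"],4),"F",np.round(o["force"],1))
    for x,y,z,yaw in wps:
        q=np.array([x,y,z]);T=Ro.from_euler("xyz",[180,0,yaw],degrees=True)
        s=R.inv().apply(q-p)/.3;r=(R.inv()*T).as_rotvec()/np.pi
        print((x,y,z,yaw)," ".join(f"{v:.4f}" for v in [*s,*r]), "rows>=",max(np.linalg.norm(q-p)/.0417,np.linalg.norm(r)*180/7.16).round(1))
        p=q;R=T
E
python3 - <<'E'
from h import *
hsv=cv2.cvtColor(cv2.imread("pics/top0.png"),cv2.COLOR_BGR2HSV)
for n,(x,y) in (("bearings",(95,246)),("knobs",(485,243)),("pulleys",(274,158))):
    m=np.zeros((480,640),np.uint8);s=hsv[y-45:y+45,x-64:x+64]
    m[y-45:y+45,x-64:x+64]=(s[...,1]<90)&(s[...,2]>40)
    m=cv2.morphologyEx(m,cv2.MORPH_CLOSE,np.ones((3,3)))
    _,l,st,_=cv2.connectedComponentsWithStats(m);k=1+st[1:,4].argmax()
    c=max(cv2.findContours((l==k).astype(np.uint8),0,2)[0],key=cv2.contourArea)[:,0]
    P=np.array([w("top",q,.016)[:2] for q in c],np.float32)
    (cx,cy),sz,a=cv2.minAreaRect(P*1000)
    if sz[0]>sz[1]: a-=90;sz=sz[::-1]
    a=(a+90)%180-90; t=np.radians(a)
    print(n,"size",np.round(sz),"yaw",round(a,1),"origin",np.round([cx+32*np.sin(t),cy-32*np.cos(t)],1))
plan((.32,-.39,.2,-161),(.448,-.143,.15,-160))
E
```

```text
bearings size [122. 198.] yaw -4.1 origin [516.1 373.2]
knobs size [123. 197.] yaw -5.7 origin [ 517.9 -364.5]
pulleys size [124. 196.] yaw -2.6 origin [685.1  36.5]
t 0.7 [ 0.1974 -0.6455  0.2266] [-180.    0. -163.] op 0.0879 F [-0.8  0.2  0.4]
(0.32, -0.39, 0.2, -161) -0.6400 0.6948 0.0886 -0.0000 0.0000 -0.0111 rows>= 6.8
(0.448, -0.143, 0.15, -160) -0.6715 0.6396 0.1667 0.0000 0.0000 -0.0056 rows>= 6.8
```

```bash
python3 -m inch '-.64 .695 .09 0 0 -.011;-.64 .695 .09 0 0 -.011;-.64 .695 .09 0 0 -.011;-.64 .695 .09 0 0 -.011;-.64 .695 .09 0 0 -.011;-.64 .695 .09 0 0 -.011;-.64 .695 .09 0 0 -.011' -
python3 -m inch '-.67 .64 .167 0 0 -.006;-.67 .64 .167 0 0 -.006;-.67 .64 .167 0 0 -.006;-.67 .64 .167 0 0 -.006;-.67 .64 .167 0 0 -.006;-.67 .64 .167 0 0 -.006;-.67 .64 .167 0 0 -.006;-.67 .64 .167 0 0 -.006;-.67 .64 .167 0 0 -.006' .0
python3 - <<'E'
from h import *
im=snapshot("wrist");cv2.imwrite("pics/w1.png",im[:,:,::-1])
for n in("knob_a","bearing_a","pulley"):
    for d in landmark_of("wrist",n): print(n,round(d["p"],2),np.round(d["uv"]),np.round(w("wrist",d["uv"],0),3))
plan((.448,-.143,.15,-160))
p=camera_params("wrist");R=cv2.Rodrigues(p["rvec"])[0];print(p["mtx"],-R.T@p["tvec"],R)
E
```

```text
clock: 1.28
tool_pos: [0.3205, -0.3877, 0.1996]
orientation: [-180.0, 0.0, -161.0]
force: [1.1, -0.5, -0.1]
opening: 0.0877
gripper_force: 0.0
clock: 2.03
tool_pos: [0.4482, -0.1415, 0.1493]
orientation: [180.0, -0.0, -159.7]
force: [0.4, -0.9, 0.7]
opening: 0.0442
gripper_force: 0.0
knob_a 0.78 [318. 219.] [ 0.443 -0.146  0.   ]
knob_a 0.62 [605. 254.] [0.367 0.16  0.   ]
bearing_a 0.59 [325. 337.] [ 0.547 -0.101  0.   ]
t 2.23 [ 0.4473 -0.1438  0.1497] [-180.    0. -160.] op 0.0437 F [-0.5 -0.2  0.3]
(0.448, -0.143, 0.15, -160) -0.0032 0.0016 -0.0010 -0.0000 0.0001 -0.0000 rows>= 0.0
[[371.64829954   0.         320.04149831]
 [  0.         371.64829954 238.87141662]
 [  0.           0.           1.        ]] [ 0.38314216 -0.16678233  0.30864394] [[-3.44064025e-01  9.38946042e-01  5.26545997e-04]
 [ 9.08348514e-01  3.32709879e-01  2.53391225e-01]
 [ 2.37745501e-01  8.76610921e-02 -9.67363742e-01]]
```

View pics/w1.png

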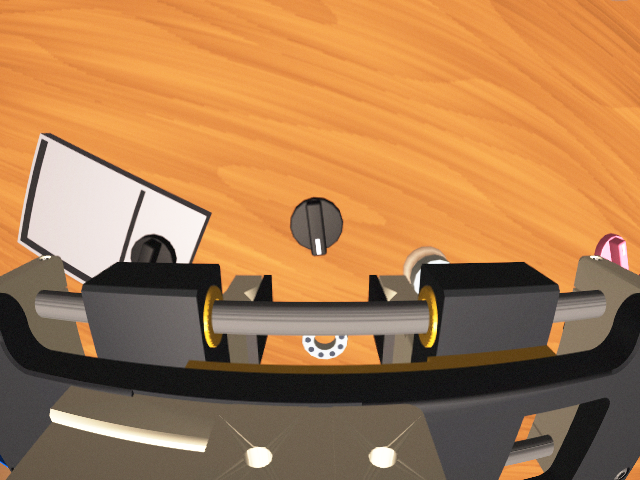

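The wrist view shows the knob's skirt centred at about (316,223), with its bar running from (315,200) to (318,252). The fingers straddle the bar line.

Run:
```python
from h import *
im=cv2.imread("pics/w1.png")
g=im[180:265,280:355].max(2)<110
m=cv2.morphologyEx(g.astype(np.uint8),cv2.MORPH_CLOSE,np.ones((7,7)))
c=max(cv2.findContours(m,0,2)[0],key=cv2.contourArea)+np.array([280,180])
print(cv2.boundingRect(c))
P=np.array([w("wrist",q,.012)[:2] for q in c[:,0]],np.float32)
print("circ",cv2.minEnclosingCircle(P),P.min(0),P.max(0))
a=w("wrist",(315,201),.03);b=w("wrist",(318,252),.03);print(a,b,np.degrees(np.arctan2(*(b-a)[1::-1])))
plan((.448,-.143,.06,-160),(.448,-.143,.015,-160))
```

```text
(291, 197, 52, 58)
circ ((0.4466322660446167, -0.14561092853546143), 0.024393504485487938) [ 0.42328557 -0.16846973] [ 0.47061086 -0.12590052]
[ 0.42509237 -0.1553212   0.03      ] [ 0.46214584 -0.13937785  0.03      ] 23.281220137039984
t 2.23 [ 0.4473 -0.1438  0.1497] [-180.    0. -160.] op 0.0437 F [-0.5 -0.2  0.3]
(0.448, -0.143, 0.06, -160) -0.0031 0.0016 0.2990 -0.0000 0.0001 -0.0000 rows>= 2.2
(0.448, -0.143, 0.015, -160) 0.0000 -0.0000 0.1500 0.0000 0.0000 0.0000 rows>= 1.1
```

```bash
python3 -m inch '.0085 -.004 .3 0 0 -.011;.0085 -.004 .3 0 0 -.011;.0085 -.004 .3 0 0 -.011;.0085 -.004 .447 0 0 -.011;.0085 -.004 .447 0 0 -.011;.0085 -.004 .447 0 0 -.011;.0085 -.004 .447 0 0 -.011' 0
python3 -m inch '0 0 0 0 0 0;0 0 0 0 0 0;0 0 0 0 0 0;0 0 0 0 0 0;0 0 0 0 0 0;0 0 0 0 0 0' 1
python3 - <<'E'
from h import *
import math
plan((.446,-.146,.06,-158),(.518,-.365,.06,-185.7))
def tray(o,yaw,dx,dy):
    t=math.radians(yaw);return np.round([o[0]+dx*math.cos(t)-dy*math.sin(t),o[1]+dx*math.sin(t)+dy*math.cos(t)],4)
for n,o,a in (("b",(.516,.373),-4.1),("k",(.518,-.3645),-5.7),("p",(.685,.0365),-2.6)):
    print(n,[tray(o,a,d,0) for d in(-.027,.027)])
E
```

```text
clock: 2.82
tool_pos: [0.4464, -0.1455, 0.017]
orientation: [-180.0, 0.0, -158.0]
force: [1.3, -0.3, 1.2]
opening: 0.0438
gripper_force: 0.3
clock: 3.32
tool_pos: [0.4459, -0.1449, 0.0159]
orientation: [-180.0, 0.0, -157.9]
force: [-2.1, 2.3, 6.9]
opening: 0.0115
gripper_force: 30.0
t 3.32 [ 0.4459 -0.1449  0.0159] [-180.     0.  -157.9] op 0.0115 F [-2.1  2.3  6.9]
(0.446, -0.146, 0.06, -158) 0.0010 -0.0036 -0.1471 -0.0001 0.0002 0.0004 rows>= 1.1
(0.518, -0.365, 0.06, -185.7) 0.0509 -0.7667 -0.0000 0.0000 -0.0000 0.1539 rows>= 5.5
b [array([0.4891, 0.3749]), array([0.5429, 0.3711])]
k [array([ 0.4911, -0.3618]), array([ 0.5449, -0.3672])]
p [array([0.658 , 0.0377]), array([0.712 , 0.0353])]
```

```bash
python3 -m inch '0 0 -.15 0 0 0;0 0 -.15 0 0 0;0 0 -.15 0 0 0;0 0 -.15 0 0 0' -
python3 - <<'E'
from h import *
plan((.545,-.367,.06,-158),(.545,-.367,.0205,-158))
E
```

```text
clock: 3.65
tool_pos: [0.4459, -0.1449, 0.0608]
orientation: [-180.0, 0.1, -158.0]
force: [-0.3, 0.3, -1.8]
opening: 0.0115
gripper_force: 30.0
t 3.65 [ 0.4459 -0.1449  0.0608] [-1.80e+02  1.00e-01 -1.58e+02] op 0.0115 F [-0.3  0.3 -1.8]
(0.545, -0.367, 0.06, -158) -0.0284 -0.8102 0.0028 -0.0001 0.0004 0.0002 rows>= 5.8
(0.545, -0.367, 0.0205, -158) 0.0000 -0.0000 0.1317 0.0000 0.0000 0.0000 rows>= 0.9
```

```bash
python3 -m inch '-.003 -.09 0 0 0 0;-.008 -.22 0 0 0 0;-.012 -.34 0 0 0 0;-.016 -.46 0 0 0 0;-.02 -.58 0 0 0 0;-.024 -.69 0 0 0 0;-.028 -.78 .003 0 0 0;-.028 -.81 .003 0 0 0;-.028 -.81 .003 0 0 0;-.028 -.81 .003 0 0 0' -
python3 -m inch '0 0 .05 0 0 0;0 0 .09 0 0 0;0 0 .11 0 0 0;0 0 .12 0 0 0;0 0 .128 0 0 0;0 0 .132 0 0 0;0 0 .132 0 0 0;0 0 .132 0 0 0' -
python3 -c "
from h import *
plan()"
```

```text
clock: 4.48
tool_pos: [0.5435, -0.3668, 0.0579]
orientation: [179.9, -0.1, -158.0]
force: [-0.2, 0.7, -0.6]
opening: 0.0118
gripper_force: 30.0
clock: 5.15
tool_pos: [0.545, -0.3671, 0.0204]
orientation: [-180.0, 0.0, -157.9]
force: [1.2, 0.7, -1.0]
opening: 0.012
gripper_force: 30.0
t 5.15 [ 0.545  -0.3671  0.0204] [-180.     0.  -157.9] op 0.012 F [ 1.2  0.7 -1. ]
```

```bash
python3 -m inch '0 0 .002 0 0 0;0 0 .004 0 0 0;0 0 .004 0 0 0' -
python3 -m inch '0 0 0 0 0 0;0 0 0 0 0 0;0 0 0 0 0 0;0 0 0 0 0 0' .2
python3 -m inch '0 0 -.05 0 0 0;0 0 -.15 0 0 0;0 0 -.28 0 0 0;0 0 -.43 0 0 0;0 0 -.43 0 0 0;0 0 -.43 0 0 0' 0
python3 - <<'E'
from h import *
im=snapshot("wrist");cv2.imwrite("pics/w2.png",im[:,:,::-1])
plan((.5,-.1,.15,-175),(.452,.17,.15,-192))
E
```

```text
clock: 5.4
tool_pos: [0.5451, -0.3672, 0.02]
orientation: [-179.9, 0.0, -157.9]
force: [-1.7, 2.9, 7.3]
opening: 0.0118
gripper_force: 30.0
clock: 5.73
tool_pos: [0.5446, -0.3671, 0.0185]
orientation: [180.0, -0.0, -158.0]
force: [0.5, 0.0, 0.5]
opening: 0.0319
gripper_force: 0.0
clock: 6.23
tool_pos: [0.5466, -0.3679, 0.1516]
orientation: [-179.7, 0.3, -157.9]
force: [-0.7, -0.5, -0.5]
opening: 0.0436
gripper_force: 0.0
t 6.28 [ 0.5453 -0.3673  0.1492] [-1.799e+02  1.000e-01 -1.580e+02] op 0.0438 F [-0.8 -0.2  0. ]
(0.5, -0.1, 0.15, -175) -0.1943 0.8825 -0.0039 -0.0005 0.0009 0.0947 rows>= 6.5
(0.452, 0.17, 0.15, -192) 0.0810 0.9105 0.0000 0.0000 -0.0000 0.0944 rows>= 6.6
```

View pics/w2.png

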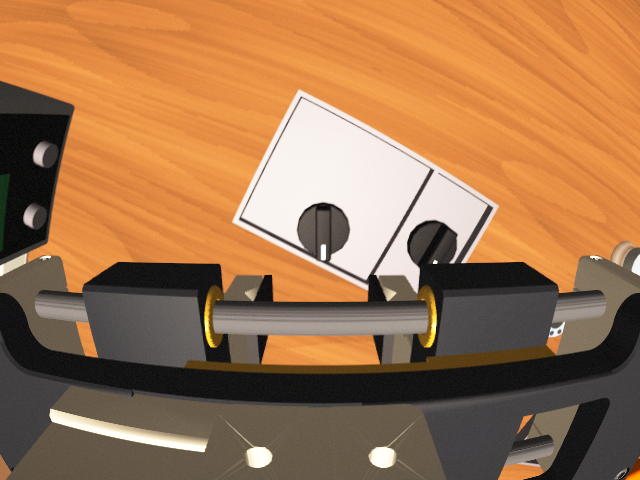

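The first knob lies flat at (323,229), in the far half of the knob tray's large compartment. On to the second knob.

```bash
python3 -m inch '-.195 .88 -.004 0 0 .095;-.195 .88 -.004 0 0 .095;-.195 .88 -.004 0 0 .095;-.195 .88 -.004 0 0 .095;-.195 .88 -.004 0 0 .095;-.195 .88 -.004 0 0 .095;-.195 .88 -.004 0 0 .095;-.195 .88 -.004 0 0 .095' -
python3 -m inch '.08 .91 0 0 0 .094;.08 .91 0 0 0 .094;.08 .91 0 0 0 .094;.08 .91 0 0 0 .094;.08 .91 0 0 0 .094;.08 .91 0 0 0 .094;.08 .91 0 0 0 .094;.08 .91 0 0 0 .094;.08 .91 0 0 0 .094;.08 .91 0 0 0 .094' 0
python3 - <<'E'
from h import *
im=snapshot("wrist");cv2.imwrite("pics/w3.png",im[:,:,::-1])
for d in landmark_of("wrist","knob_a"): print(round(d["p"],2),np.round(d["uv"]),np.round(w("wrist",d["uv"],0),3))
plan((.452,.17,.15,-192))
g=im[180:265,275:360].max(2)<110
m=cv2.morphologyEx(g.astype(np.uint8),cv2.MORPH_CLOSE,np.ones((7,7)))
c=max(cv2.findContours(m,0,2)[0],key=cv2.contourArea)+np.array([275,180])
print(cv2.boundingRect(c))
P=np.array([w("wrist",q,.012)[:2] for q in c[:,0]],np.float32)
print("circ",cv2.minEnclosingCircle(P))
cv2.imwrite("pics/w3c.png",cv2.resize(im[180:270,260:380,::-1],None,fx=5,fy=5))
E
```

```text
clock: 6.95
tool_pos: [0.4982, -0.0971, 0.1478]
orientation: [180.0, -0.1, -174.9]
force: [-0.3, 0.3, 0.4]
opening: 0.044
gripper_force: 0.0
clock: 7.78
tool_pos: [0.4517, 0.169, 0.1478]
orientation: [-179.9, -0.1, 168.1]
force: [-0.2, -0.7, -0.5]
opening: 0.0437
gripper_force: 0.0
0.94 [318. 224.] [0.451 0.167 0.   ]
0.93 [404. 124.] [0.382 0.254 0.   ]
0.62 [292. 126.] [0.366 0.163 0.   ]
t 7.88 [0.4521 0.1683 0.1482] [-1.799e+02 -1.000e-01  1.680e+02] op 0.0436 F [ 0.1  0.  -1.3]
(0.452, 0.17, 0.15, -192) 0.0016 0.0055 -0.0061 -0.0004 -0.0003 -0.0002 rows>= 0.1
(294, 201, 52, 58)
circ ((0.4535025656223297, 0.1675938367843628), 0.024429766461253166)
```

View pics/w3c.png

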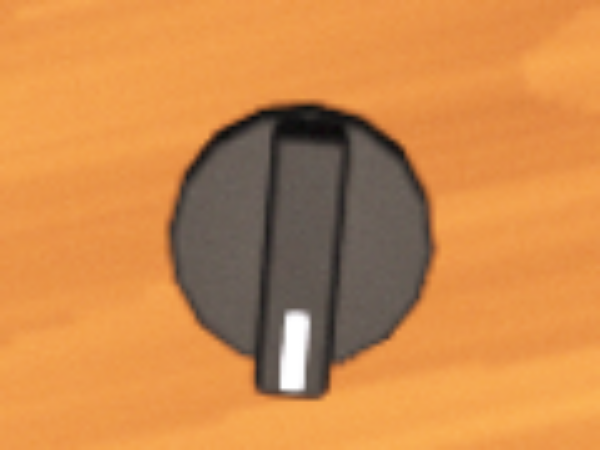

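The crop shows the second knob's bar running from (322.4,206) to (318.4,259), centred at about (320.5,229).

Run:
```python
from h import *
a=w("wrist",(322.4,206),.03);b=w("wrist",(318.4,259),.03);print(a,b,(a+b)/2,np.degrees(np.arctan2(*(b-a)[1::-1])))
plan((.4525,.1675,.0155,180+np.degrees(np.arctan2(*(b-a)[1::-1]))))
```

```text
[0.43146906 0.1747512  0.03      ] [0.47186554 0.16309165 0.03      ] [0.4516673  0.16892142 0.03      ] -16.099621709074878
t 7.88 [0.4521 0.1683 0.1482] [-1.799e+02 -1.000e-01  1.680e+02] op 0.0436 F [ 0.1  0.  -1.3]
(0.4525, 0.1675, 0.0155, np.float64(163.90037829092512)) -0.0022 -0.0017 0.4422 -0.0004 -0.0003 0.0225 rows>= 3.2
```

```bash
python3 -m inch '0 0 .2 0 0 .022;0 0 .3 0 0 .022;0 0 .4 0 0 .022;0 0 .43 0 0 .022;0 0 .442 0 0 .022;0 0 .442 0 0 .022;0 0 .442 0 0 .022' 0
python3 -m inch '0 0 0 0 0 0;0 0 0 0 0 0;0 0 0 0 0 0;0 0 0 0 0 0;0 0 0 0 0 0;0 0 0 0 0 0' 1
python3 -m inch '0 0 -.05 0 0 0;0 0 -.1 0 0 0;0 0 -.15 0 0 0;0 0 -.15 0 0 0;0 0 -.15 0 0 0' -
python3 - <<'E'
from h import *
plan((.47,-.1,.06,172),(.491,-.362,.06,174),(.491,-.362,.0195,174))
E
```

```text
clock: 8.47
tool_pos: [0.4535, 0.1699, 0.0178]
orientation: [179.9, 0.1, 164.1]
force: [0.7, -0.3, 0.2]
opening: 0.0437
gripper_force: 0.0
clock: 8.97
tool_pos: [0.4524, 0.1697, 0.0166]
orientation: [180.0, 0.0, 164.1]
force: [-1.8, -0.6, 4.8]
opening: 0.0118
gripper_force: 30.0
clock: 9.38
tool_pos: [0.4527, 0.1699, 0.0619]
orientation: [179.9, 0.1, 164.1]
force: [-0.6, 0.2, -0.1]
opening: 0.0119
gripper_force: 30.0
t 9.38 [0.4527 0.1699 0.0619] [1.799e+02 1.000e-01 1.641e+02] op 0.0119 F [-0.6  0.2 -0.1]
(0.47, -0.1, 0.06, 172) -0.3026 -0.8493 0.0050 0.0005 0.0003 -0.0441 rows>= 6.5
(0.491, -0.362, 0.06, 174) -0.1909 -0.8551 -0.0000 -0.0000 0.0000 -0.0111 rows>= 6.3
(0.491, -0.362, 0.0195, 174) 0.0000 -0.0000 0.1350 0.0000 0.0000 0.0000 rows>= 1.0
```

```bash
python3 -m inch '-.01 -.03 -.06 0 0 0;-.05 -.14 -.09 0 0 -.01;-.09 -.26 -.09 0 0 -.015;-.135 -.38 -.09 0 0 -.02;-.18 -.5 -.09 0 0 -.03;-.22 -.62 -.09 0 0 -.035;-.265 -.74 -.09 0 0 -.04;-.302 -.85 -.09 0 0 -.044;-.302 -.85 -.09 0 0 -.044;-.302 -.85 -.09 0 0 -.044' -
python3 -m inch '-.02 -.1 0 0 0 -.01;-.05 -.22 0 0 0 -.01;-.077 -.34 0 0 0 -.01;-.1 -.46 0 0 0 -.01;-.13 -.58 0 0 0 -.01;-.157 -.7 0 0 0 -.01;-.18 -.81 0 0 0 -.011;-.19 -.855 0 0 0 -.011;-.19 -.855 0 0 0 -.011;-.19 -.855 0 0 0 -.011' -
python3 - <<'E'
from h import *
plan((.491,-.362,.0205,174))
E
```

```text
clock: 10.22
tool_pos: [0.4685, -0.1024, 0.0871]
orientation: [-180.0, -0.1, 171.7]
force: [0.6, 0.4, -0.4]
opening: 0.0115
gripper_force: 30.0
clock: 11.05
tool_pos: [0.4899, -0.3618, 0.0871]
orientation: [180.0, -0.1, 173.9]
force: [0.6, 0.1, -0.5]
opening: 0.0116
gripper_force: 30.0
t 11.05 [ 0.4899 -0.3618  0.0871] [ 1.800e+02 -1.000e-01  1.739e+02] op 0.0116 F [ 0.6  0.1 -0.5]
(0.491, -0.362, 0.0205, 174) -0.0041 -0.0004 0.2220 0.0002 -0.0005 -0.0005 rows>= 1.6
```

```bash
python3 -m inch '-.004 0 .1 0 0 0;-.004 0 .16 0 0 0;-.004 0 .19 0 0 0;-.004 0 .21 0 0 0;-.004 0 .217 0 0 0;-.004 0 .222 0 0 0;-.004 0 .224 0 0 0;-.004 0 .224 0 0 0;-.004 0 .224 0 0 0' -
python3 -m inch '0 0 0 0 0 0;0 0 0 0 0 0;0 0 0 0 0 0;0 0 0 0 0 0' .2
python3 -m inch '0 0 -.05 0 0 0;0 0 -.15 0 0 0;0 0 -.28 0 0 0;0 0 -.43 0 0 0;0 0 -.43 0 0 0;0 0 -.43 0 0 0' -.3
python3 - <<'E'
from h import *
plan((.52,-.17,.15,176),(.5476,.0052,.15,177))
im=snapshot("top");cv2.imwrite("pics/top1.png",cv2.resize(im[195:290,420:550,::-1],None,fx=5,fy=5))
E
```

```text
clock: 11.8
tool_pos: [0.4917, -0.3628, 0.0219]
orientation: [-180.0, 0.1, 174.0]
force: [0.6, 0.8, -0.0]
opening: 0.0118
gripper_force: 30.0
clock: 12.13
tool_pos: [0.4913, -0.3628, 0.0212]
orientation: [-180.0, 0.0, 174.0]
force: [-0.1, 0.1, 0.6]
opening: 0.0325
gripper_force: 0.0
clock: 12.63
tool_pos: [0.4932, -0.3635, 0.1539]
orientation: [-179.9, 0.4, 174.0]
force: [0.5, 0.3, -0.8]
opening: 0.057
gripper_force: 0.0
t 12.63 [ 0.4932 -0.3635  0.1539] [-179.9    0.4  174. ] op 0.057 F [ 0.5  0.3 -0.8]
(0.52, -0.17, 0.15, 176) -0.0210 0.6509 0.0119 -0.0007 0.0021 -0.0112 rows>= 4.7
(0.5476, 0.0052, 0.15, 177) -0.0510 0.5890 0.0000 -0.0000 0.0000 -0.0056 rows>= 4.3
```

```bash
python3 -m inch '-.021 .65 .01 0 0 -.011;-.021 .65 .01 0 0 -.011;-.021 .65 .01 0 0 -.011;-.021 .65 .01 0 0 -.011;-.021 .65 .01 0 0 -.011;-.021 .65 .01 0 0 -.011' -
python3 -m inch '-.051 .589 0 0 0 -.006;-.051 .589 0 0 0 -.006;-.051 .589 0 0 0 -.006;-.051 .589 0 0 0 -.006;-.051 .589 0 0 0 -.006;-.051 .589 0 0 0 -.006;-.051 .589 0 0 0 -.006;-.051 .589 0 0 0 -.006' -
python3 - <<'E'
from h import *
import time
a=snapshot("top");im=snapshot("wrist")
p=cv2.resize(a[195:290,420:550,::-1],(400,292));cv2.imwrite("pics/w4.png",np.vstack([np.hstack([p,p*0]),cv2.resize(im[120:300,120:560,::-1],(800,327))])[:600])
for n in("pulley","bearing_a"):
  for d in landmark_of("wrist",n): print(n,round(d["p"],2),np.round(d["uv"]),np.round(w("wrist",d["uv"],0),3))
hsv=cv2.cvtColor(im,cv2.COLOR_RGB2HSV)
m=(hsv[175:280,265:375,1]<70).astype(np.uint8)
c=max(cv2.findContours(m,0,2)[0],key=cv2.contourArea)+np.array([265,175])
print(cv2.boundingRect(c))
P=np.array([w("wrist",q,.006)[:2] for q in c[:,0]],np.float32)
print("circ",cv2.minEnclosingCircle(P))
plan((.5476,.0052,.0085,177))
E
```

```text
clock: 13.18
tool_pos: [0.5178, -0.1653, 0.1458]
orientation: [180.0, -0.1, 176.1]
force: [0.8, -0.1, -0.6]
opening: 0.057
gripper_force: 0.0
clock: 13.85
tool_pos: [0.5452, 0.005, 0.1462]
orientation: [-180.0, -0.1, 177.0]
force: [-0.2, -0.9, 1.5]
opening: 0.0565
gripper_force: 0.0
pulley 0.79 [319. 226.] [0.546 0.004 0.   ]
bearing_a 0.92 [389.  98.] [0.441 0.067 0.   ]
bearing_a 0.65 [198. 234.] [ 0.548 -0.103  0.   ]
(288, 198, 62, 61)
circ ((0.5469661355018616, 0.003762622596696019), 0.02621021866798401)
t 14.05 [0.5456 0.0047 0.1469] [-180.    -0.   176.9] op 0.057 F [-0.7  0.8  0. ]
(0.5476, 0.0052, 0.0085, 177) -0.0069 0.0022 0.4613 -0.0000 -0.0001 -0.0004 rows>= 3.3
```

View pics/w4.png

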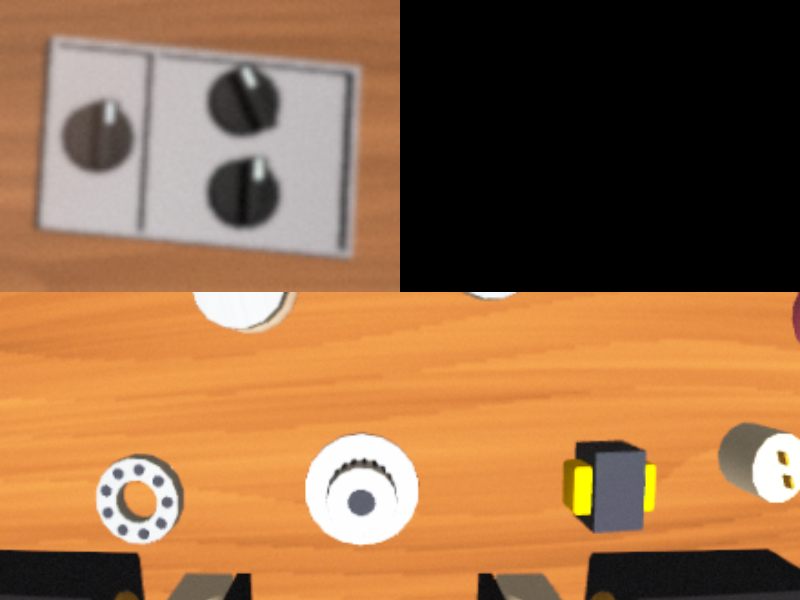

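Both black knobs lie flat in the knob tray. The pulley is fitted at (0.547, 0.004) with radius 26.2 mm, against 26 mm given. I'll grasp it by the drum.

```bash
python3 -m inch '-.0047 -.003 .2 0 0 0;-.0047 -.003 .3 0 0 0;-.0047 -.003 .4 0 0 0;-.0047 -.003 .44 0 0 0;-.0047 -.003 .455 0 0 0;-.0047 -.003 .46 0 0 0;-.0047 -.003 .46 0 0 0;-.0047 -.003 .46 0 0 0' -
python3 -m inch '0 0 0 0 0 0;0 0 0 0 0 0;0 0 0 0 0 0;0 0 0 0 0 0;0 0 0 0 0 0;0 0 0 0 0 0' 1
python3 -m inch '0 0 -.05 0 0 0;0 0 -.1 0 0 0;0 0 -.17 0 0 0;0 0 -.2 0 0 0;0 0 -.2 0 0 0;0 0 -.2 0 0 0' -
python3 - <<'E'
from h import *
plan((.685,.036,.07,177),(.685,.036,.014,177))
E
```

```text
clock: 14.72
tool_pos: [0.5483, 0.0049, 0.0105]
orientation: [180.0, 0.1, 177.0]
force: [0.2, 0.4, 0.5]
opening: 0.0572
gripper_force: 0.0
clock: 15.22
tool_pos: [0.5473, 0.0049, 0.0094]
orientation: [180.0, 0.0, 177.0]
force: [-2.5, -0.0, 4.1]
opening: 0.0292
gripper_force: 30.0
clock: 15.72
tool_pos: [0.5472, 0.0049, 0.069]
orientation: [180.0, 0.0, 177.0]
force: [0.3, -0.4, -0.9]
opening: 0.0293
gripper_force: 30.0
t 15.72 [0.5472 0.0049 0.069 ] [180.   0. 177.] op 0.0293 F [ 0.3 -0.4 -0.9]
(0.685, 0.036, 0.07, 177) -0.4533 0.1274 -0.0031 0.0002 0.0002 0.0000 rows>= 3.4
(0.685, 0.036, 0.014, 177) 0.0000 -0.0000 0.1867 0.0000 0.0000 0.0000 rows>= 1.3
```

```bash
python3 -m inch '-.08 .02 0 0 0 0;-.18 .05 0 0 0 0;-.28 .08 0 0 0 0;-.38 .107 0 0 0 0;-.44 .124 0 0 0 0;-.453 .128 0 0 0 0;-.453 .128 0 0 0 0;-.453 .128 0 0 0 0;-.453 .128 0 0 0 0' -
python3 -m inch '0 0 .06 0 0 0;0 0 .11 0 0 0;0 0 .14 0 0 0;0 0 .16 0 0 0;0 0 .175 0 0 0;0 0 .182 0 0 0;0 0 .186 0 0 0;0 0 .186 0 0 0;0 0 .186 0 0 0' -
python3 -c "
from h import *
plan((.685,.036,.0134,177))"
```

```text
clock: 16.47
tool_pos: [0.6834, 0.0358, 0.0681]
orientation: [-180.0, -0.1, 177.0]
force: [1.1, -0.3, -1.5]
opening: 0.0289
gripper_force: 30.0
clock: 17.22
tool_pos: [0.6853, 0.0362, 0.0139]
orientation: [180.0, 0.1, 177.0]
force: [1.0, 0.1, -1.1]
opening: 0.0293
gripper_force: 30.0
t 17.22 [0.6853 0.0362 0.0139] [1.80e+02 1.00e-01 1.77e+02] op 0.0293 F [ 1.   0.1 -1.1]
(0.685, 0.036, 0.0134, 177) 0.0009 -0.0008 0.0015 0.0001 0.0003 0.0002 rows>= 0.0
```

```bash
python3 -m inch '0 0 .001 0 0 0;0 0 .002 0 0 0;0 0 .002 0 0 0' -
python3 -m inch '0 0 0 0 0 0;0 0 0 0 0 0;0 0 0 0 0 0;0 0 0 0 0 0;0 0 0 0 0 0' -.1
python3 -m inch '0 0 -.05 0 0 0;0 0 -.15 0 0 0;0 0 -.28 0 0 0;0 0 -.43 0 0 0;0 0 -.43 0 0 0;0 0 -.43 0 0 0' -.3
python3 - <<'E'
from h import *
plan((.547,-.101,.15,176))
E
```

```text
clock: 17.47
tool_pos: [0.6853, 0.0362, 0.0135]
orientation: [180.0, 0.1, 177.0]
force: [-1.6, 0.9, 4.6]
opening: 0.0292
gripper_force: 30.0
clock: 17.88
tool_pos: [0.6848, 0.0361, 0.0124]
orientation: [-180.0, -0.0, 177.0]
force: [-0.7, -0.2, -0.1]
opening: 0.0478
gripper_force: 0.0
clock: 18.38
tool_pos: [0.687, 0.0366, 0.1459]
orientation: [179.9, 0.4, 177.0]
force: [0.2, -0.0, -1.2]
opening: 0.057
gripper_force: 0.0
t 18.38 [0.687  0.0366 0.1459] [179.9   0.4 177. ] op 0.057 F [ 0.2 -0.  -1.2]
(0.547, -0.101, 0.15, 176) 0.4423 -0.4821 -0.0178 0.0007 0.0021 0.0058 rows>= 4.7
```

```bash
python3 -m inch '.445 -.482 -.01 0 0 .006;.445 -.482 -.01 0 0 .006;.445 -.482 -.01 0 0 .006;.445 -.482 -.01 0 0 .006;.445 -.482 -.01 0 0 .006;.445 -.482 -.01 0 0 .006;.445 -.482 -.01 0 0 .006;.445 -.482 -.01 0 0 .006;.445 -.482 -.01 0 0 .006' -
cat >> h.py <<'E'
def ring():
    im=snapshot("wrist");hsv=cv2.cvtColor(im,cv2.COLOR_RGB2HSV)
    m=cv2.morphologyEx((hsv[175:270,265:375,1]<70).astype(np.uint8),cv2.MORPH_CLOSE,np.ones((5,5)))
    c=max(cv2.findContours(m,0,2)[0],key=cv2.contourArea)+np.array([265,175])
    P=np.array([w("wrist",q,.011)[:2] for q in c[:,0]],np.float32)
    (x,y),r=cv2.minEnclosingCircle(P);print("rect",cv2.boundingRect(c),"ring",round(x,4),round(y,4),"r",round(r,4),"mid",(P.max(0)+P.min(0))/2)
    return im
E
python3 - <<'E'
from h import *
ring();plan((.547,-.101,.0025,176))
E
```

```text
clock: 19.13
tool_pos: [0.5446, -0.1009, 0.1442]
orientation: [-180.0, -0.0, 176.0]
force: [-0.2, -0.7, -0.0]
opening: 0.057
gripper_force: 0.0
rect (295, 203, 51, 52) ring 0.5444 -0.1007 r 0.0214 mid [ 0.5443913  -0.10045008]
t 19.18 [ 0.5446 -0.1008  0.1441] [-180.   -0.  176.] op 0.0571 F [-0.1  0.4 -1. ]
(0.547, -0.101, 0.0025, 176) -0.0083 -0.0001 0.4721 -0.0000 -0.0002 -0.0001 rows>= 3.4
```

```bash
python3 -m inch '0 0 .1 0 0 0;0 0 .2 0 0 0;0 0 .3 0 0 0;0 0 .4 0 0 0;0 0 .44 0 0 0;0 0 .46 0 0 0;0 0 .469 0 0 0;0 0 .469 0 0 0;0 0 .469 0 0 0' -
python3 -m inch '0 0 0 0 0 0;0 0 0 0 0 0;0 0 0 0 0 0;0 0 0 0 0 0;0 0 0 0 0 0;0 0 0 0 0 0' 1
python3 -m inch '0 0 -.05 0 0 0;0 0 -.1 0 0 0;0 0 -.17 0 0 0;0 0 -.22 0 0 0;0 0 -.22 0 0 0;0 0 -.22 0 0 0' -
python3 - <<'E'
from h import *
plan((.55,.1365,.07,176),(.5429,.3711,.07,176),(.5429,.3711,.0075,176))
E
```

```text
clock: 19.93
tool_pos: [0.5451, -0.1011, 0.0048]
orientation: [180.0, 0.1, 176.0]
force: [-0.1, -0.5, 0.5]
opening: 0.0566
gripper_force: 0.0
clock: 20.43
tool_pos: [0.5446, -0.1013, 0.0048]
orientation: [180.0, 0.1, 176.0]
force: [-1.0, 1.7, 7.0]
opening: 0.0409
gripper_force: 30.0
clock: 20.93
tool_pos: [0.5444, -0.1013, 0.0706]
orientation: [180.0, 0.1, 175.9]
force: [-0.1, -0.7, -0.6]
opening: 0.0408
gripper_force: 30.0
t 20.93 [ 0.5444 -0.1013  0.0706] [1.800e+02 1.000e-01 1.759e+02] op 0.0408 F [-0.1 -0.7 -0.6]
(0.55, 0.1365, 0.07, 176) 0.0376 0.7919 0.0026 0.0002 0.0006 -0.0004 rows>= 5.7
(0.5429, 0.3711, 0.07, 176) 0.0782 0.7784 0.0000 0.0000 0.0000 0.0000 rows>= 5.6
(0.5429, 0.3711, 0.0075, 176) 0.0000 -0.0000 0.2083 0.0000 0.0000 0.0000 rows>= 1.5
```

```bash
python3 -m inch '0 .02 -.06 0 0 0;.006 .12 -.09 0 0 0;.012 .24 -.09 0 0 0;.017 .36 -.09 0 0 0;.023 .48 -.09 0 0 0;.028 .6 -.09 0 0 0;.034 .72 -.09 0 0 0;.038 .792 -.09 0 0 0;.038 .792 -.09 0 0 0;.038 .792 -.09 0 0 0' -
python3 -m inch '.01 .1 0 0 0 0;.022 .22 0 0 0 0;.034 .34 0 0 0 0;.046 .46 0 0 0 0;.058 .58 0 0 0 0;.069 .69 0 0 0 0;.078 .778 0 0 0 0;.078 .778 0 0 0 0;.078 .778 0 0 0 0;.078 .778 0 0 0 0' -
python3 - <<'E'
from h import *
plan((.5429,.3711,.0092,176))
E
```

```text
clock: 21.77
tool_pos: [0.5486, 0.1374, 0.0955]
orientation: [-179.9, -0.1, 176.1]
force: [-0.7, -0.9, -1.6]
opening: 0.0406
gripper_force: 30.0
clock: 22.6
tool_pos: [0.5423, 0.3694, 0.0959]
orientation: [-179.9, -0.1, 175.9]
force: [0.4, -0.4, -0.2]
opening: 0.0411
gripper_force: 30.0
t 22.6 [0.5423 0.3694 0.0959] [-1.799e+02 -1.000e-01  1.759e+02] op 0.0411 F [ 0.4 -0.4 -0.2]
(0.5429, 0.3711, 0.0092, 176) -0.0019 0.0063 0.2889 -0.0005 -0.0005 -0.0006 rows>= 2.1
```

```bash
python3 -m inch '-.001 .004 .06 0 0 0;-.001 .004 .14 0 0 0;-.001 .004 .21 0 0 0;-.001 .004 .25 0 0 0;-.001 .004 .27 0 0 0;-.001 .004 .28 0 0 0;-.001 .004 .286 0 0 0;-.001 .004 .288 0 0 0;-.001 .004 .288 0 0 0' -
python3 -c "
from h import *
plan((.5429,.3711,.0090,176))"
```

```text
clock: 23.35
tool_pos: [0.5435, 0.3725, 0.0115]
orientation: [179.9, 0.1, 175.9]
force: [-1.2, 0.4, -1.3]
opening: 0.0407
gripper_force: 30.0
t 23.35 [0.5435 0.3725 0.0115] [1.799e+02 1.000e-01 1.759e+02] op 0.0407 F [-1.2  0.4 -1.3]
(0.5429, 0.3711, 0.009, 176) 0.0017 -0.0048 0.0084 0.0004 0.0003 -0.0003 rows>= 0.1
```

```bash
python3 -m inch '0 0 .003 0 0 0;0 0 .006 0 0 0;0 0 .006 0 0 0;0 0 .006 0 0 0' -
python3 -m inch '0 0 0 0 0 0;0 0 0 0 0 0;0 0 0 0 0 0;0 0 0 0 0 0;0 0 0 0 0 0' -.2
python3 -m inch '0 0 -.03 0 0 0;0 0 -.1 0 0 0;0 0 -.2 0 0 0;0 0 -.3 0 0 0;0 0 -.43 0 0 0;0 0 -.45 0 0 0;0 0 -.45 0 0 0' -.3
python3 - <<'E'
from h import *
plan((.49,.22,.15,176),(.443,.067,.15,176))
im=ring();cv2.imwrite("pics/w5.png",im[:,:,::-1])
E
```

```text
clock: 23.68
tool_pos: [0.5431, 0.3722, 0.009]
orientation: [180.0, 0.0, 176.0]
force: [-0.1, -0.4, -0.7]
opening: 0.0408
gripper_force: 30.0
clock: 24.1
tool_pos: [0.5431, 0.3721, 0.0088]
orientation: [180.0, 0.0, 175.9]
force: [0.6, -0.3, -0.4]
opening: 0.0526
gripper_force: 0.0
clock: 24.68
tool_pos: [0.5447, 0.3736, 0.1489]
orientation: [179.7, 0.3, 176.0]
force: [-0.1, 0.3, -0.0]
opening: 0.0569
gripper_force: 0.0
t 24.68 [0.5447 0.3736 0.1489] [179.7   0.3 176. ] op 0.0569 F [-0.1  0.3 -0. ]
(0.49, 0.22, 0.15, 176) 0.1460 -0.5236 -0.0074 0.0018 0.0016 -0.0002 rows>= 3.9
(0.443, 0.067, 0.15, 176) 0.1207 -0.5197 -0.0000 0.0000 0.0000 0.0000 rows>= 3.8
rect (265, 175, 110, 90) ring 0.5385 0.3738 r 0.058 mid [0.5371572  0.37264267]
```

View pics/w5.png

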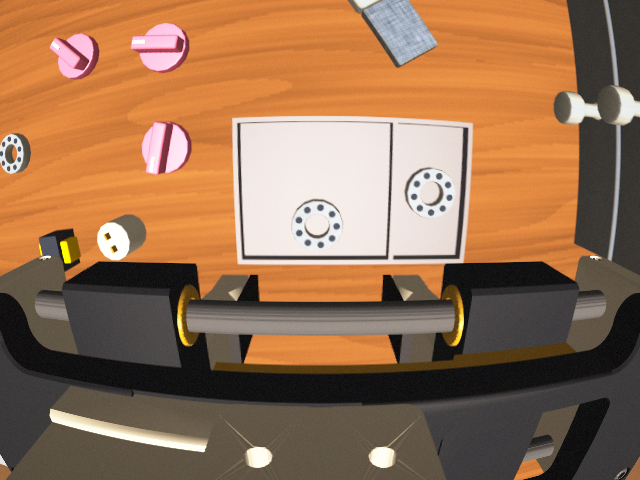

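The first bearing lies flat in the bearing tray at (317,224). Next, the second bearing.

```bash
python3 -m inch '.148 -.523 -.005 0 0 0;.148 -.523 -.005 0 0 0;.148 -.523 -.005 0 0 0;.148 -.523 -.005 0 0 0;.148 -.523 -.005 0 0 0;.148 -.523 -.005 0 0 0' -
python3 -m inch '.121 -.52 0 0 0 0;.121 -.52 0 0 0 0;.121 -.52 0 0 0 0;.121 -.52 0 0 0 0;.121 -.52 0 0 0 0;.121 -.52 0 0 0 0;.121 -.52 0 0 0 0;.121 -.52 0 0 0 0' -
python3 - <<'E'
from h import *
ring();plan((.443,.067,.004,176))
E
```

```text
clock: 25.23
tool_pos: [0.4867, 0.2167, 0.1452]
orientation: [-180.0, -0.0, 175.8]
force: [0.8, 0.9, -0.3]
opening: 0.0567
gripper_force: 0.0
clock: 25.9
tool_pos: [0.4412, 0.0667, 0.1452]
orientation: [-180.0, 0.0, 176.0]
force: [0.1, -0.2, 0.2]
opening: 0.0571
gripper_force: 0.0
rect (293, 204, 51, 52) ring 0.4418 0.0654 r 0.0215 mid [0.44175738 0.06542945]
t 25.95 [0.441  0.0668 0.1451] [-180.   -0.  176.] op 0.0571 F [-0.4  0.   0.1]
(0.443, 0.067, 0.004, 176) -0.0065 0.0013 0.4703 -0.0001 -0.0000 0.0000 rows>= 3.4
```

```bash
python3 -m inch '-.002 -.004 .1 0 0 0;-.002 -.004 .2 0 0 0;-.002 -.004 .3 0 0 0;-.002 -.004 .4 0 0 0;-.002 -.004 .44 0 0 0;-.002 -.004 .46 0 0 0;-.002 -.004 .47 0 0 0;-.002 -.004 .47 0 0 0;-.002 -.004 .47 0 0 0' -
python3 -m inch '0 0 0 0 0 0;0 0 0 0 0 0;0 0 0 0 0 0;0 0 0 0 0 0;0 0 0 0 0 0;0 0 0 0 0 0' 1
python3 -m inch '0 0 -.05 0 0 0;0 0 -.1 0 0 0;0 0 -.17 0 0 0;0 0 -.25 0 0 0;0 0 -.3 0 0 0;0 0 -.3 0 0 0;0 0 -.3 0 0 0' -
python3 - <<'E'
from h import *
plan((.46,.22,.095,176),(.4891,.3749,.095,176))
E
```

```text
clock: 26.7
tool_pos: [0.4417, 0.0651, 0.0049]
orientation: [180.0, 0.1, 176.0]
force: [-0.4, 0.4, -0.1]
opening: 0.0572
gripper_force: 0.0
clock: 27.2
tool_pos: [0.4414, 0.0647, 0.005]
orientation: [180.0, 0.1, 176.0]
force: [-1.1, 0.5, 7.7]
opening: 0.0405
gripper_force: 30.0
clock: 27.78
tool_pos: [0.4413, 0.0647, 0.095]
orientation: [179.9, 0.1, 175.9]
force: [-0.3, -0.2, -0.7]
opening: 0.0409
gripper_force: 30.0
t 27.78 [0.4413 0.0647 0.095 ] [1.799e+02 1.000e-01 1.759e+02] op 0.0409 F [-0.3 -0.2 -0.7]
(0.46, 0.22, 0.095, 176) -0.0255 0.5209 0.0008 0.0005 0.0006 -0.0004 rows>= 3.8
(0.4891, 0.3749, 0.095, 176) -0.0607 0.5218 0.0000 0.0000 0.0000 0.0000 rows>= 3.8
```

```bash
python3 -m inch '-.003 .06 0 0 0 0;-.009 .18 0 0 0 0;-.015 .3 0 0 0 0;-.02 .42 0 0 0 0;-.025 .5 0 0 0 0;-.0255 .521 0 0 0 0;-.0255 .521 0 0 0 0' -
python3 -m inch '-.01 .1 0 0 0 0;-.025 .22 0 0 0 0;-.04 .34 0 0 0 0;-.053 .46 0 0 0 0;-.06 .51 0 0 0 0;-.061 .521 0 0 0 0;-.061 .521 0 0 0 0;-.061 .521 0 0 0 0;-.061 .521 0 0 0 0' -
python3 - <<'E'
from h import *
plan((.4891,.3749,.0092,176))
E
```

```text
clock: 28.37
tool_pos: [0.4592, 0.221, 0.0927]
orientation: [-179.9, -0.1, 176.0]
force: [-0.4, -2.1, -0.9]
opening: 0.0409
gripper_force: 30.0
clock: 29.12
tool_pos: [0.4885, 0.3726, 0.0939]
orientation: [-179.9, -0.1, 175.9]
force: [-0.0, -0.1, -1.0]
opening: 0.0402
gripper_force: 30.0
t 29.12 [0.4885 0.3726 0.0939] [-1.799e+02 -1.000e-01  1.759e+02] op 0.0402 F [-0.  -0.1 -1. ]
(0.4891, 0.3749, 0.0092, 176) -0.0016 0.0082 0.2822 -0.0003 -0.0003 -0.0007 rows>= 2.0
```

```bash
python3 -m inch '-.001 .004 .06 0 0 0;-.001 .004 .14 0 0 0;-.001 .004 .21 0 0 0;-.001 .004 .25 0 0 0;-.001 .004 .27 0 0 0;-.001 .004 .28 0 0 0;-.001 .004 .283 0 0 0;-.001 .004 .283 0 0 0;-.001 .004 .283 0 0 0;-.001 .004 .283 0 0 0' -
python3 -c "
from h import *
plan((.489,.3749,.0090,176))"
```

```text
clock: 29.95
tool_pos: [0.4897, 0.3761, 0.0103]
orientation: [179.9, 0.1, 176.0]
force: [-0.5, 1.3, -0.6]
opening: 0.0403
gripper_force: 30.0
t 29.95 [0.4897 0.3761 0.0103] [1.799e+02 1.000e-01 1.760e+02] op 0.0403 F [-0.5  1.3 -0.6]
(0.489, 0.3749, 0.009, 176) 0.0020 -0.0042 0.0045 0.0004 0.0003 -0.0003 rows>= 0.0
```

```bash
python3 -m inch '0 0 .002 0 0 0;0 0 .003 0 0 0;0 0 .003 0 0 0;0 0 .003 0 0 0' -
python3 -m inch '0 0 0 0 0 0;0 0 0 0 0 0;0 0 0 0 0 0;0 0 0 0 0 0;0 0 0 0 0 0' -.2
python3 -m inch '0 0 -.03 0 0 0;0 0 -.1 0 0 0;0 0 -.2 0 0 0;0 0 -.3 0 0 0;0 0 -.43 0 0 0;0 0 -.45 0 0 0;0 0 -.45 0 0 0' -
python3 -m inch '.3 0 0 0 0 0;.3 0 0 0 0 0;.3 0 0 0 0 0;.3 0 0 0 0 0;.3 0 0 0 0 0;.3 0 0 0 0 0' -
python3 - <<'E'
from h import *
plan()
a=snapshot("top")[:,:,::-1];b=snapshot("scene")[:,:,::-1]
cv2.imwrite("pics/end.png",np.vstack([cv2.resize(a[110:300,20:560],(800,281)),cv2.resize(b[150:360,40:600],(800,300))]))
E
```

```text
clock: 30.28
tool_pos: [0.4895, 0.3759, 0.0091]
orientation: [180.0, 0.0, 176.0]
force: [-2.1, -0.0, 4.6]
opening: 0.0401
gripper_force: 30.0
clock: 30.7
tool_pos: [0.4892, 0.3755, 0.0082]
orientation: [-180.0, -0.0, 175.9]
force: [0.4, 0.4, -0.3]
opening: 0.0526
gripper_force: 0.0
clock: 31.28
tool_pos: [0.4908, 0.3772, 0.1482]
orientation: [179.7, 0.3, 176.0]
force: [0.6, -0.7, -0.6]
opening: 0.0526
gripper_force: 0.0
clock: 31.78
tool_pos: [0.3999, 0.3821, 0.1435]
orientation: [180.0, 0.0, 176.0]
force: [1.0, 1.0, -1.1]
opening: 0.0527
gripper_force: 0.0
t 31.78 [0.3999 0.3821 0.1435] [180.   0. 176.] op 0.0527 F [ 1.   1.  -1.1]
```

View pics/end.png

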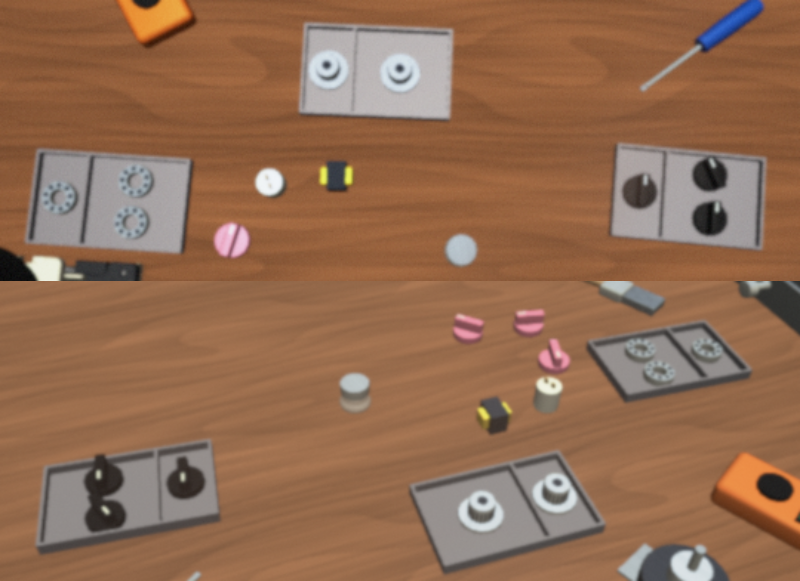

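All five parts lie flat in the correct compartments, and the robot is clear of them.

```bash
python3 -c "
from plant import *
print(close_job())"
```

```text
the job is handed in; nothing more can be done
None
```

The job is handed in at about 32 s on the robot's clock: the two bearings, two black knobs and the pulley each lie flat in their own tray, released, as the last top and scene pictures show; no verdict came back.

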